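# Hang the dial thermometer back on its hook

### The arm

A 6-joint arm with a two-finger parallel gripper is mounted at the origin on the work surface. World frame = base frame: x ahead of the robot, y to its left, z up, the work surface at z = 0. Lengths are in mm, angles in rad, forces in N, time in s.
With the tool pointing down it reaches from about 350 to 950 mm from the base axis. Payload 17.4 kg.
Tool frame: the origin (TCP) lies at the very end of the fingers, on their centre line; the grasp point (between the pads) lies tcp_to_grasp behind it (tcp_to_grasp is the distance from the TCP to the grasp point, in mm); z points along the fingers, y is the line along which they close (so a half turn about z gives the same grasp; the last joint's range is limited). The gripper opens to 93 mm and grips with 3 to 60 N. Pads are 15 mm wide; open, the fingers measure 128 mm over their backs; the gripper's body (75 mm by 188 mm) begins 65 mm behind the grasp point.
Start: joints at [1.146, 0.116, 1.442, -0, 1.584, -0.038], TCP at [254.636, 625.134, 218.646] pointing down, gripper open.
Joint ranges: [-2.83, 2.83], [-0.83, 2.19], [0.07, 2.5], [-1.14, 4.28], [0.01, 3], [-2.97, 2.97]. Speed limits (rad/s): [1.89, 1.89, 2.22, 3.14, 3.14, 3.14].

### API

Orientations are given as a unit quaternion [w, x, y, z].
In Python, from rig import * gives the robot as it stands.
- The arm moves only by the tool carry_out, never from a script. Its argument "targets" is a list of rows, each a list of 7 numbers: the shift along the tool's x, y, z in units of 20 mm (1.0 is 20 mm), then the turn, a rotation vector about the tool's x, y, z in units of 4 degrees (1.0 is 4 degrees), then the gripper command: -1 is shut, 1 is fully open, values between are in proportion. A call has 1 to 8 rows; each row shifts and turns the commanded pose from where the row before left it, along the tool's axes as they then stand; what a row does not reach is not made up. A row lasts 1/10 s, in which the tool goes at most 50 mm and 8.59 degrees, less where a joint would pass 70% of its speed; a pose out of reach is approached as far as the arm can. A call with a number of a shift or a turn outside -1 to 1 is refused whole. A call with a gripper value outside its range is refused whole. The fingers move at their own pace and stop on an object; "squeeze" is the grip in N (left out, the last holds). Time passes only in rows, so rows that do not move let the fingers close. It gives the time, the measured TCP pose, the force, the opening and the grip force at its end, in the units of the state.
- get_obs(): the state, without advancing time (a new reading comes with each control period).
- grab_frame(name): name is "scene" or "top" or "wrist"; returns a dict with "color" (480x640x3 uint8, blue, green, red), "vfov" (degrees; the focal length in pixels is half the picture's height over the tangent of half this angle, whatever the lens; pixels are square), "cx", "cy" (the principal point, pixels), "k1" (the pictures are not rectified: a ray, as slopes to the right and down, at radius r is drawn at 1 + k1 r^2 times it, then the intrinsics apply), "R" (3x3) and "t" (3): a world point X has camera coordinates R X + t. Camera axes: x right, y down, z forward; pixel columns grow to the right and rows downward; lengths in mm; the calibration is good to about 2 mm. A picture is of the moment at which its call begins. There is no depth.
- close_job(): hands the job in; it is judged then, once.
The state is a dict: "time": time; "qpos": joint angles; "joint_vel": joint speeds; "joint_efforts": joint torques, N m; "tool_pos": TCP position; "eef_rot": TCP orientation; "contact_force": force on the tool from outside, world axes, zero at the start; "moment": the same for the moment, N m; "opening": finger opening in mm; "grasp_force": force on a finger pad.
Only numpy, scipy, OpenCV 4.12 (cv2) and the standard library are available. Lean on these libraries where they do the work, as an engineer would, in place of code of your own. Each camera call takes 0.05 s, during which the arm holds its last target. There are 200 camera calls.

### The job

The dial thermometer lies face down on the sloped rest. Hang it by its eye on the hook of the telescopic stand, with its dial facing outward (away from the post, the way the hook points), hanging straight and still behind the upturned tip. The hook may be clamped at any height, so feel for it or look first, and do not push the other things on the bench about.

Things in the scene. Friction and masses are not known exactly. Their poses are not given: they have to be found in the camera images.
- gauge: Dial thermometer to hang: white plate 8 mm thick, 158 mm long, 120 to 195 g. A steel round dial housing, 70 mm wide, stands 10 mm out of one side, the marked face (ticks, pointer); the other side is plain. Origin: middle of the bottom edge, mid-thickness; z up the plate to its tab end, x out of the dial. It always starts dial face DOWN on the sloped rest, bottom edge on the ledge.
- gauge_tab (a point): Middle of the thermometer's grip tab, 142 mm up from the bottom edge, mid-thickness; axes as gauge. From the bottom edge: plate 80 mm wide from 0 to 84 mm; eye (hole through, 20 mm wide) from 84 to 110 mm with a 10 mm strip at each side; tab 40 mm wide, 8 mm thick, from 110 to 158 mm. At the start the tab sticks out free past the rest's panel.
- gauge_eye (a point): Middle of the upper edge of the thermometer's eye, 32 mm below gauge_tab along the plate; axes as gauge. The eye extends 26 mm from here towards the dial.
- gauge_ahead (a point): Point in the air 60 mm in front of the dial's centre (74 mm from mid-thickness, 41 mm up from the bottom edge); it tells which way the dial looks. Axes as gauge.
- stand: Telescopic hook stand, fixed: black base 100 x 90 x 12 mm, upright tube 18 mm wide. Origin on the bench under the tube's axis; x points OUTWARD, the way the hook points; z up. From a rod in the tube a level bar 8 mm thick runs along +x from the tube's axis to 85 mm out; its end turns up, the tip 8 mm above the bar's top (16 mm from bar's underside to tip). Nothing else rises above the bar.
- stand_collar (a point): Top of the stand's black clamp collar (28 mm wide), on the tube's axis, 170 mm above the bench. The hook's rod comes out here, clamped at an unknown height that differs every time and is not reported: the bar's upper side is anywhere from 190 to 240 mm above the bench; find it by touch (lower something onto the bar) or by sight. The clamp is tight, the bar does not give.
- rest: Grey sloped reading rest, fixed: 100 mm wide, panel rising at 55 degrees, 80 mm long up from the ledge, 6 mm thick, open behind. Origin on the bench under its middle. The ledge (low end) is on its +x side, 22 mm above the bench, the high end towards -x, so the thermometer's tab leans towards -x, 35 degrees off vertical.
- flask: Bystander, loose: conical glass flask, 84 mm wide, 130 mm tall; origin under its middle.
- jar: Bystander, loose: small jar with a lid, 48 mm wide, 60 mm tall; origin under its middle.
- tuberack: Bystander, loose: rack with capped tubes, 60 x 140 mm, 90 mm tall; origin under its middle.
- beaker: Bystander, loose: glass beaker, 64 mm wide, 80 mm tall; origin under its middle.
- pipette: Bystander, loose: hand pipette lying down, about 240 mm long, 22 mm thick; origin at the bench below a point 20 mm beyond the inner end of its thick grip, along its y axis.
- tipbox: Bystander, loose: clear box, 110 x 80 x 50 mm; origin under its middle.
- notebook: Bystander, loose: notebook lying flat, 150 x 210 x 12 mm; origin under its middle.
Things that resemble listed ones, but are neither listed nor needed, are in the scene too. Of the things that look like the gauge, the middle-sized one is meant.

How it is judged:
By the outcome, as a careful person would: the job done as asked, in the order asked, and still so for the second after the job is handed in, with the robot touching nothing.
It also fails if it takes over 48 s, if anything falls off the work surface, if the arm or the gripper's body presses on something with over 40 N, if the wrist force passes 120 N, or if a joint passes its speed limit or range.

## Working session

There is one attempt and no reset: what is moved stays moved. The work goes in short steps, Python scripts to look and compute and a tool call to move; the robot and the scene stay as the last step left them, time stands still between calls to the robot, and variables do not carry over. Pictures are saved under pics/ and viewed, at most 10 in all, crops included, and the job is handed in when it is done.

Besides the shell and the picture viewer there is one more tool, called after ">>>" as name(argument=value, ...) on one line, values as JSON. carry_out: Moves the arm, as the interface text tells. Shifts and turns lie within -1 to 1; 1 stands for 20 mm of shift or 4 degrees of turn. Its arguments: {"type":"object","properties":{"targets":{"type":"array"},"squeeze":{"type":"number"}},"required":["targets"]}

```bash
ls; mkdir -p pics
cat > h.py <<'E'
from rig import *
import numpy as np, cv2, pickle
from scipy.spatial.transform import Rotation as Ro
def K(f):
    fl=240/np.tan(np.radians(f["vfov"])/2)
    return np.array([[fl,0,f["cx"]],[0,fl,f["cy"]],[0,0,1.]]),np.array([f["k1"],0,0,0,0.])
def ray(f,p):
    k,d=K(f);u=cv2.undistortPoints(np.array([[p]],float),k,d)[0,0]
    R=np.array(f["R"]);t=np.array(f["t"])
    v=R.T@np.array([u[0],u[1],1]);return -R.T@t,v/np.linalg.norm(v)
def onz(f,p,z):
    c,v=ray(f,p);return c+v*(z-c[2])/v[2]
def tri(*fp):
    A=np.zeros((3,3));b=np.zeros(3)
    for f,p in fp:
        c,v=ray(f,p);M=np.eye(3)-np.outer(v,v);A+=M;b+=M@c
    X=np.linalg.solve(A,b);r=[np.linalg.norm(np.cross(X-ray(f,p)[0],ray(f,p)[1])) for f,p in fp];return X,r
def proj(f,X):
    k,d=K(f);R=np.array(f["R"]);return cv2.projectPoints(np.array(X,float).reshape(-1,3),cv2.Rodrigues(R)[0],np.array(f["t"],float),k,d)[0][:,0]
def snap(n,tag):
    f=grab_frame(n);pickle.dump(f,open(f"pics/{tag}.pkl","wb"));cv2.imwrite(f"pics/{tag}.png",f["color"]);return f
def load(tag): return pickle.load(open(f"pics/{tag}.pkl","rb"))
E
python3 - <<'E'
from h import *
print(get_obs())
a=snap("scene","s0");b=snap("top","t0");c=snap("wrist","w0")
for f in(a,b,c): print(f["vfov"],f["k1"],f["R"],f["t"])
E
```

```text
pics
{'time': 0.0, 'qpos': array([ 1.14621430e+00,  1.16456779e-01,  1.44224279e+00, -2.51555758e-06,
        1.58398230e+00, -3.77860777e-02]), 'joint_vel': array([ 1.99417942e-03, -8.27198871e-04, -1.44780341e-03,  9.41605109e-04,
        1.19125812e-04,  4.07486041e-05]), 'joint_efforts': array([ 2.10600512e-03, -7.21276259e+01, -6.22589564e+01,  7.79451476e-02,
        2.39426864e-02, -1.11828551e-04]), 'tool_pos': array([254.54589246, 624.95577067, 217.93882812]), 'eef_rot': array([-1.23561521e-04,  1.92194612e-01,  9.81356681e-01, -5.30405512e-04]), 'contact_force': array([ 0.68309655,  0.69948065, -0.29078609]), 'moment': array([-0.02821491,  0.05544131, -0.02027741]), 'grasp_force': 0.0, 'opening': 92.90264269757091}
45.19488913062138 0.05772757645992691 [[ 0.73894378  0.67357018  0.01628834]
 [ 0.5575066  -0.59768281 -0.57616113]
 [-0.3783497   0.43483154 -0.81717381]] [-356.55448314 -266.5251343  1597.47747269]
55.67989072373135 -0.08774374473787219 [[ 0.02241797 -0.99956772 -0.01902147]
 [-0.99132004 -0.01975956 -0.12997742]
 [ 0.12954538  0.02177019 -0.99133448]] [ -62.47730713  558.45838116 1043.130621  ]
70.44577965552183 -0.041624661409775617 [[ 0.37631087  0.92649151 -0.0018994 ]
 [ 0.8931104  -0.36220566  0.26675997]
 [ 0.24646287 -0.10208105 -0.96376113]] [-674.10529544  -32.63630259  389.91828175]
```

View pics/s0.png

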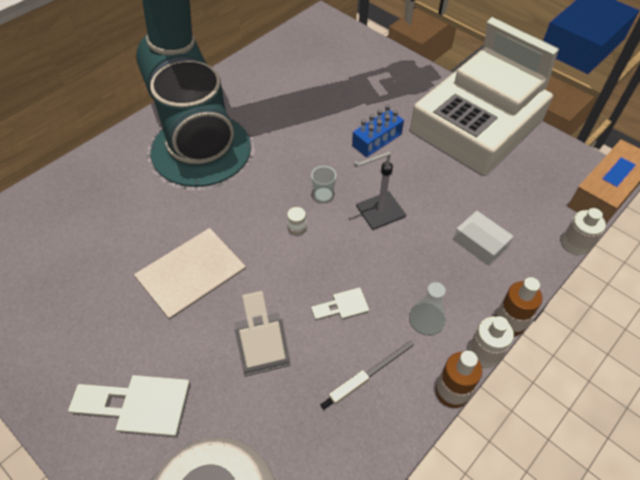

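View pics/t0.png

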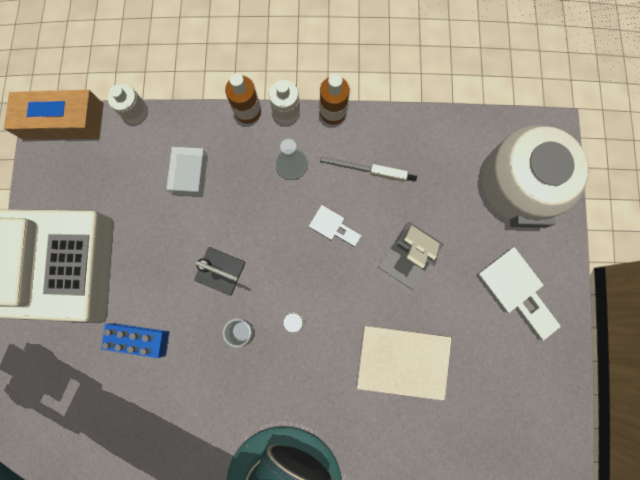

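Scene view: candidates for the gauge are the small white one flat on the bench at (340,303), the beige one on the grey rest at (262,335), and the large white one at (130,403). In the top view these are (335,225), (415,247) and (518,290). The middle-sized one is on the rest, as described. The stand's collar is at (386,170), and its hook runs to about (358,162). I'll check the choice in one close composite crop.

Run:
```python
from h import *
a=load("s0")["color"];b=load("t0")["color"]
def c(i,x,y,w,h):return cv2.resize(i[y:y+h,x:x+w],(400,300),interpolation=cv2.INTER_CUBIC)
im=np.vstack([np.hstack([c(a,205,280,128,96),c(a,330,140,112,84)]),np.hstack([c(b,360,205,100,75),c(b,175,225,100,75)])])
cv2.imwrite("pics/c0.png",im)
```

```text
(no output)
```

View pics/c0.png

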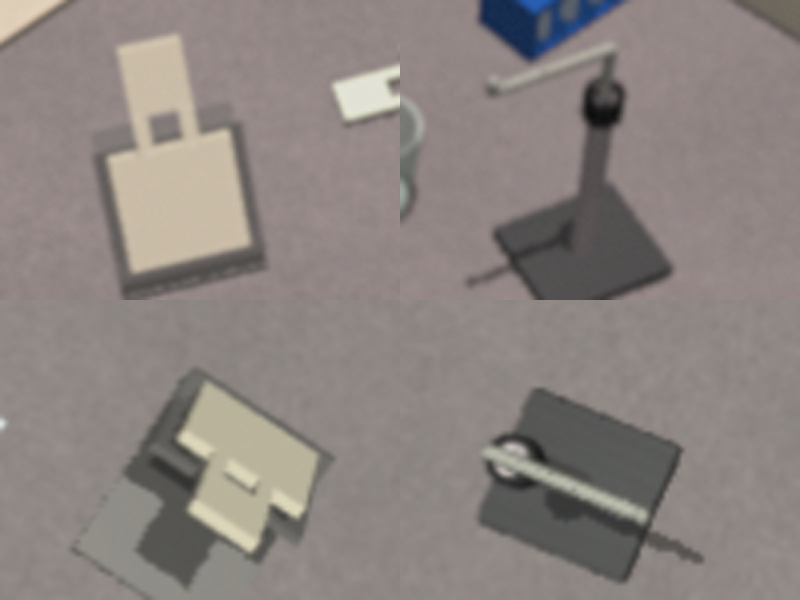

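The crop shows the middle-sized plate on the rest with its plain side up, so it is the right gauge. In the composite, its tab is at (150,75) and its eye at (165,125). The hook bar runs from (610,50) to its tip at (493,87), and the collar is at (603,95). Next I triangulate.

Run:
```python
from h import *
a=load("s0");b=load("t0")
S=lambda x,y:(205+x/3.125-.35,280+y/3.125-.35); T=lambda x,y:(360+x/4-.375,205+(y-300)/4-.375)
S2=lambda x,y:(330+(x-400)/3.571-.35,140+y/3.571-.35); T2=lambda x,y:(175+(x-400)/4-.375,225+(y-300)/4-.375)
P={}
for n,s,t in [("BL",S(130,273),T(320,455)),("BR",S(252,247),T(205,380)),("UL",S(107,160),T(304,502)),("UR",S(237,130),T(184,427)),("TL",S(117,47),T(262,536)),("TR",S(180,37),T(193,496)),
 ("hooktip",S2(493,87),T2(645,517)),("barroot",S2(610,50),T2(487,453))]:
    P[n],r=tri((a,s),(b,t));print(n,P[n].round(1),np.round(r,1))
print("collar",onz(a,S2(603,92),170).round(1),onz(b,T2(514,460),170).round(1))
x=P["hooktip"]-P["barroot"];print("yaw stand",np.degrees(np.arctan2(x[1],x[0])),np.linalg.norm(x))
u=(P["TL"]+P["TR"]-P["BL"]-P["BR"])/2;w=P["BR"]-P["BL"];print("up",u/np.linalg.norm(u),np.linalg.norm(u),"w",w,np.linalg.norm(w),np.degrees(np.arctan2(u[1],u[0])),np.degrees(np.arctan2(w[1],w[0])))
# stand base corners, from top crop
for p in [(537,388),(680,450),(627,580),(480,522)]: print(onz(b,T2(*p),12).round(1))
# rest base / bystanders by top view (rough)
for n,p,z in [("flask",(290,160),40),("tuberack",(135,340),90),("beaker",(238,332),80),("jar",(293,322),60),("notebook",(405,363),12),("small",(335,225),5)]: print(n,onz(b,p,z).round(0))
```

```text
BL [ 576.2 -358.8   33.1] [0.3 0.3]
BR [ 621.  -290.6   29.8] [0.6 0.6]
UL [ 538.  -331.5  105.7] [1.4 1.4]
UR [ 581.3 -262.1  105.3] [2.4 2.4]
TL [ 512.9 -292.   170.3] [0.3 0.3]
TR [ 533.7 -257.6  164. ] [0.5 0.5]
hooktip [471.8  91.8 214.7] [1.3 1.3]
barroot [501.6 173.6 207.2] [0.1 0.1]
collar [501.9 172.1 170. ] [501.6 169.2 170. ]
yaw stand -110.02698978712286 87.38951830252415
up [-0.46195122  0.30616919  0.83238302] 163.01436930220018 w [44.85672204 68.27302085 -3.32422586] 81.75806605678679 146.46462317389867 56.694296274560976
[559.9 198.4  12. ]
[523.7 108.6  12. ]
[444.3 137.7  12. ]
[477.1 229.4  12. ]
flask [773.   4.  40.]
tuberack [335. 338.  90.]
beaker [360. 106.  80.]
jar [384. -16.  60.]
notebook [ 292. -280.   12.]
small [ 621. -109.    5.]
```

```bash
cat >> h.py <<'E'
def pose():
    o=get_obs();q=o["eef_rot"];return np.array(o["tool_pos"]),Ro.from_quat([q[1],q[2],q[3],q[0]])
def plan(p1,R1,n=None,p0=None,R0=None):
    if p0 is None:p0,R0=pose()
    D=R0.inv()*R1;w=D.as_rotvec();d=R0.inv().apply(np.array(p1)-p0)
    for k in ([n] if n else range(1,80)):
        r=Ro.from_rotvec(w/k);M=sum((r**i).as_matrix() for i in range(k));s=np.linalg.solve(M,d)
        v=np.r_[s/20,np.degrees(w/k)/4]
        if abs(v).max()<=1:break
    print(k,"rows of",v.round(3));return v
Rm=lambda x,y,z:Ro.from_matrix(np.c_[x,y,z])
a=np.radians(-33.4);h=np.array([np.cos(a),np.sin(a),0]);Z=np.array([0,0,1.])
c,s=np.cos(np.radians(55)),np.sin(np.radians(55))
d=-c*h+s*Z; nb=s*h+c*Z
RG=Rm(np.cross(nb,-d),nb,-d)
TAB=np.array([528.2,-278.1,151.8])
E
python3 - <<'E'
from h import *
import rig
print([n for n in dir(rig) if n[0]!='_'],getattr(rig,"tcp_to_grasp",None))
p,R=pose()
v1=np.array([420,100,330.]);plan(v1,R)
g=TAB+d*80; print(g);plan(g,RG,p0=v1,R0=R);plan(g,RG)
E
```

```text
['IKError', 'close_job', 'get_obs', 'grab_frame', 'tcp_to_grasp'] 18.8
22 rows of [-0.798 -0.963 -0.254  0.     0.     0.   ]
[ 489.89207502 -252.84057751  217.33216354]
25 rows of [-0.759 -0.198  0.258 -0.253 -0.308  0.977]
52 rows of [-0.986 -0.082  0.076 -0.122 -0.148  0.47 ]
```

>>> carry_out(targets=[[-0.8,-0.96,-0.7,0,0,0,1],[-0.8,-0.96,-0.7,0,0,0,1],[-0.8,-0.96,-0.7,0,0,0,1],[-0.8,-0.96,-0.7,0,0,0,1],[-0.8,-0.96,-0.7,0,0,0,1],[-0.8,-0.96,-0.7,0,0,0,1],[-0.8,-0.96,-0.7,0,0,0,1],[-0.8,-0.96,-0.7,0,0,0,1]])

```text
time: 0.95
tool_pos: [315.3, 433.6, 331.0]
eef_rot: [-0.0, 0.192, 0.981, -0.0]
contact_force: [0.9, 0.2, 0.2]
opening: 92.9
grasp_force: 0.0
```

>>> carry_out(targets=[[-0.8,-0.96,0,0,0,0,1],[-0.8,-0.96,0,0,0,0,1],[-0.8,-0.96,0,0,0,0,1],[-0.8,-0.96,0,0,0,0,1],[-0.8,-0.96,0,0,0,0,1],[-0.8,-0.96,0,0,0,0,1],[-0.8,-0.96,0,0,0,0,1],[-0.8,-0.96,0,0,0,0,1]])

```text
time: 1.75
tool_pos: [375.9, 243.0, 330.5]
eef_rot: [-0.0, 0.192, 0.981, -0.0]
contact_force: [0.4, 0.1, 1.1]
opening: 93.0
grasp_force: 0.0
```

>>> carry_out(targets=[[-0.8,-0.96,0,0,0,0,1],[-0.8,-0.96,0,0,0,0,1],[-0.8,-0.96,0,0,0,0,1],[-0.8,-0.96,0,0,0,0,1],[-0.8,-0.96,0,0,0,0,1],[-0.8,-0.96,0,0,0,0,1]])

```text
time: 2.35
tool_pos: [421.4, 100.1, 330.6]
eef_rot: [0.0, 0.192, 0.981, 0.0]
contact_force: [1.1, 0.2, 0.3]
opening: 93.0
grasp_force: 0.0
```

Run:
```python
from h import *
p,R=pose();print(p,get_obs()["qpos"].round(2),get_obs()["time"])
plan(TAB+d*80,RG)
f=snap("wrist","w1")
pickle.dump(1,open("/dev/null","wb"))
```

```text
[421.37142294 100.1357561  330.58808245] [ 0.17 -0.42  1.74  0.    1.82 -1.01] 2.35
25 rows of [-0.758 -0.202  0.258 -0.253 -0.308  0.977]
```

View pics/w1.png

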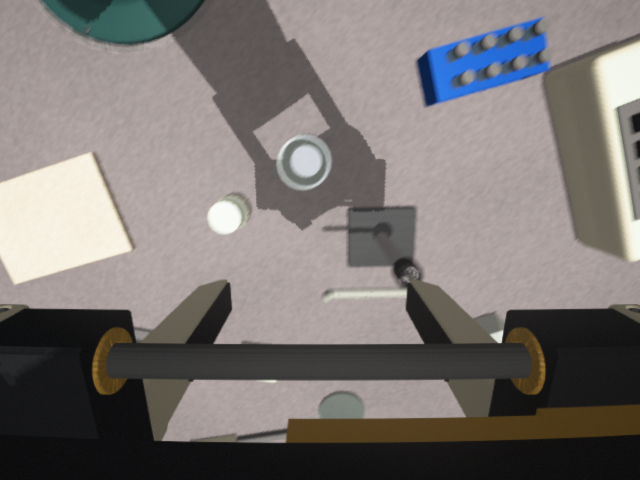

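Wrist view: the hook's tip is at about (327,296), its bar runs right to (408,293), the collar is at (407,270), and the beaker and jar are at (304,161) and (227,214).

Run:
```python
from h import *
f=load("w1");s0=load("s0");t0=load("t0")
S=(355.7,164.0);T=(235.9,278.9)
# segment bright bar in wrist, top and scene
def seg(f,x0,y0,x1,y1,th):
    g=f["color"][y0:y1,x0:x1].astype(int).min(2);m=(g>th).astype(np.uint8)
    n,l,st,ce=cv2.connectedComponentsWithStats(m);i=1+st[1:,4].argmax();ys,xs=np.where(l==i)
    print(st[i]+[x0,y0,0,0,0]);r=cv2.minAreaRect(np.c_[xs+x0,ys+y0].astype(np.float32));print(cv2.boxPoints(r).round(1).tolist())
seg(f,310,280,412,305,150);seg(s0,345,145,400,175,140);seg(t0,190,255,250,290,140)
for a in(tri((f,(326,295)),(s0,S)),tri((f,(326,295)),(t0,T)),tri((f,(326,295)),(s0,S),(t0,T))):print(a[0].round(1),np.round(a[1],1))
```

```text
[ 310  280   97   25 2077]
[[310.0, 304.0], [310.0, 280.0], [406.0, 280.0], [406.0, 304.0]]
[355 151  36  13  98]
[[354.70001220703125, 161.10000610351562], [389.3999938964844, 150.1999969482422], [390.6000061035156, 154.0], [355.8999938964844, 164.89999389648438]]
[195 261  42  19 140]
[[194.0, 266.1000061035156], [196.39999389648438, 258.6000061035156], [237.89999389648438, 272.0], [235.5, 279.5]]
[472.1  89.1 216.7] [2.7 2.7]
[469.6  88.7 220.3] [1.4 1.4]
[471.6  89.7 216.7] [2.8 2.8 1.1]
```

>>> carry_out(targets=[[-0.76,-0.2,0,-0.25,-0.31,0.98,1],[-0.76,-0.2,0.26,-0.25,-0.31,0.98,1],[-0.76,-0.2,0.26,-0.25,-0.31,0.98,1],[-0.76,-0.2,0.26,-0.25,-0.31,0.98,1],[-0.76,-0.2,0.26,-0.25,-0.31,0.98,1],[-0.76,-0.2,0.26,-0.25,-0.31,0.98,1],[-0.76,-0.2,0.26,-0.25,-0.31,0.98,1],[-0.76,-0.2,0.26,-0.25,-0.31,0.98,1]])

```text
time: 3.2
tool_pos: [503.9, 5.0, 299.6]
eef_rot: [0.097, 0.45, 0.886, 0.051]
contact_force: [0.3, 0.9, 0.4]
opening: 93.2
grasp_force: 0.0
```

>>> carry_out(targets=[[-0.76,-0.2,0.26,-0.25,-0.31,0.98,1],[-0.76,-0.2,0.26,-0.25,-0.31,0.98,1],[-0.76,-0.2,0.26,-0.25,-0.31,0.98,1],[-0.76,-0.2,0.26,-0.25,-0.31,0.98,1],[-0.76,-0.2,0.26,-0.25,-0.31,0.98,1],[-0.76,-0.2,0.26,-0.25,-0.31,0.98,1],[-0.76,-0.2,0.26,-0.25,-0.31,0.98,1],[-0.76,-0.2,0.26,-0.25,-0.31,0.98,1]])

```text
time: 4.0
tool_pos: [531.3, -119.5, 268.5]
eef_rot: [0.186, 0.667, 0.715, 0.098]
contact_force: [-0.4, -1.6, -0.7]
opening: 92.8
grasp_force: 0.0
```

Run:
```python
from h import *
p,R=pose();print(p,get_obs()["qpos"].round(2),get_obs()["time"])
plan(TAB+d*80,RG)
f=snap("wrist","w2")
print(proj(f,TAB),proj(f,TAB+16*d),proj(f,TAB-142*d))
```

```text
[ 531.27541405 -119.45873351  268.4764746 ] [-0.27 -0.46  1.91  0.    1.27 -0.34] 4.0
9 rows of [-0.756 -0.214  0.283 -0.253 -0.3    0.97 ]
[[254.81465405 376.48652597]] [[250.15313081 383.68237572]] [[282.73457524 333.34788873]]
```

>>> carry_out(targets=[[-0.76,-0.21,0.28,-0.25,-0.3,0.97,0.2],[-0.76,-0.21,0.28,-0.25,-0.3,0.97,0.2],[-0.76,-0.21,0.28,-0.25,-0.3,0.97,0.2],[-0.76,-0.21,0.28,-0.25,-0.3,0.97,0.2],[-0.76,-0.21,0.28,-0.25,-0.3,0.97,0.2],[-0.76,-0.21,0.28,-0.25,-0.3,0.97,0.2],[-0.76,-0.21,0.28,-0.25,-0.3,0.97,0.2],[-0.76,-0.21,0.28,-0.25,-0.3,0.97,0.2]])

```text
time: 4.85
tool_pos: [498.0, -239.9, 225.1]
eef_rot: [0.257, 0.825, 0.485, 0.138]
contact_force: [0.7, 0.5, -0.2]
opening: 55.9
grasp_force: 0.0
```

>>> carry_out(targets=[[-0.76,-0.21,0.28,-0.25,-0.3,0.97,0.2]])

```text
time: 4.95
tool_pos: [490.1, -253.1, 218.5]
eef_rot: [0.264, 0.84, 0.453, 0.142]
contact_force: [0.1, -0.1, 0.1]
opening: 55.5
grasp_force: 0.0
```

Run:
```python
from h import *
p,R=pose();print(p,get_obs()["qpos"].round(2),get_obs()["time"],get_obs()["opening"])
plan(TAB+d*80,RG)
f=snap("wrist","w3");snap("scene","s3");snap("top","t3")
im=f["color"].copy();P=[TAB,TAB+16*d+nb*4,TAB-142*d+nb*4]
for q in proj(f,P): print(q);cv2.circle(im,tuple(int(v) for v in q),3,(0,0,255),-1)
cv2.imwrite("pics/w3d.png",im)
```

```text
[ 490.10109993 -253.11251456  218.50820479] [-0.5  -0.56  2.1  -0.06  1.    0.1 ] 4.95 55.54227906691409
1 rows of [ 0.006 -0.047  0.039 -0.032  0.005  0.018]
[317.0061436  252.22902877]
[322.54444645 258.68716777]
[321.00430886 217.19259633]
```

View pics/w3d.png

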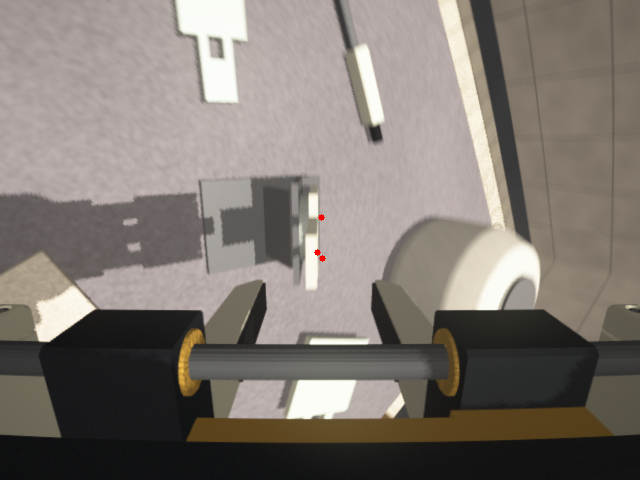

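The wrist view is edge-on. The plate and tab form a pale strip at x 305–318, y 190–289, and the panel's edge is at x 297. My predicted tab end (322,259) sits a few pixels to the right, so I'll look at it closely.

Run:
```python
from h import *
f=load("w3");cv2.imwrite("pics/w3c.png",cv2.resize(f["color"][170:300,270:340],None,fx=4.6,fy=4.6,interpolation=cv2.INTER_CUBIC))
```

```text
(no output)
```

View pics/w3c.png

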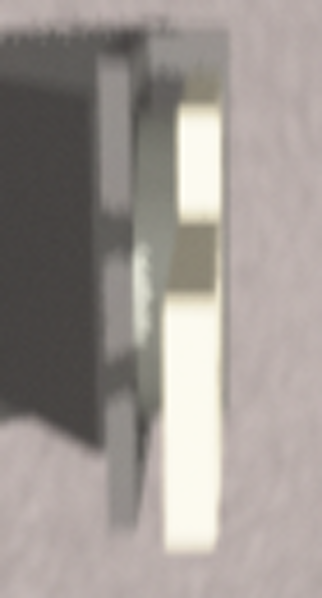

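Run:
```python
from h import *
f=load("w3");print(d,nb)
def hit(p,o):
    c,v=ray(f,p);return c+v*((o-c)@d)/(v@d)
L=np.cross(nb,-d)
q=[hit(p,TAB+16*d) for p in[(305.4,234.1),(317.4,234.1),(317.4,289.6),(305.4,289.6)]]
print(np.linalg.norm(q[0]-q[1]),np.linalg.norm(q[1]-q[2]))
m=sum(q)/4;e=m-TAB-16*d;print("err nb,x",e@nb,e@L,m-16*d)
w=q[2]-q[1];w/=np.linalg.norm(w);print("width dir in nb,L",w@nb,w@L)
T2=TAB+(e@nb)*nb+(e@L)*L
p,R=pose();plan(T2-18.8*d,RG)
```

```text
[-0.47884906  0.31574278  0.81915204] [ 0.68386733 -0.45092742  0.57357644]
8.345936884242734 41.55424280899653
err nb,x -3.9168262852747437 -2.8656584598773702 [ 523.94392066 -278.72618446  149.55340074]
width dir in nb,L 0.0017279419862109133 -0.9999985071071319
5 rows of [-0.031 -0.044  0.997 -0.01  -0.001  0.012]
```

>>> carry_out(targets=[[-0.03,-0.045,0.95,0,0,0,0.2],[-0.03,-0.045,0.95,0,0,0,0.2],[-0.03,-0.045,0.95,0,0,0,0.2],[-0.03,-0.045,0.95,0,0,0,0.2],[-0.03,-0.045,0.95,0,0,0,0.2],[0,0,0.2,0,0,0,0.2]])

```text
time: 5.7
tool_pos: [533.3, -284.0, 133.2]
eef_rot: [0.263, 0.839, 0.455, 0.141]
contact_force: [-0.4, 0.7, -0.2]
opening: 55.9
grasp_force: 0.0
```

Run:
```python
from h import *
p,R=pose();print(p,get_obs()["contact_force"])
plan(np.array([523.9,-278.7,149.5])-18.8*d+2.4*nb*0,RG)
f=snap("wrist","w4");s=snap("scene","s4")
def c(i,x,y,w,h):return cv2.resize(i[y:y+h,x:x+w],(400,400),interpolation=cv2.INTER_CUBIC)
cv2.imwrite("pics/c4.png",np.hstack([c(f["color"],240,200,160,160),c(s["color"],200,250,110,110)]))
```

```text
[ 533.29254223 -283.9604273   133.20873331] [-0.36191711  0.72507194 -0.18382205]
1 rows of [-0.039  0.027 -0.035 -0.079 -0.012  0.077]
```

View pics/c4.png

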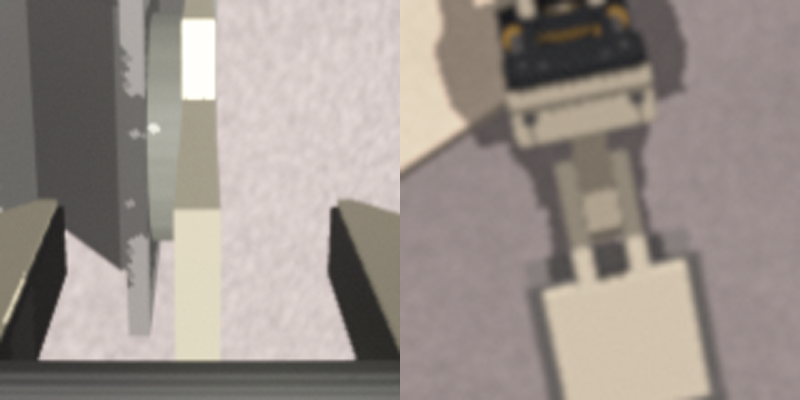

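The wrist crop shows the tab centred between the fingers (tab x≈197, finger midpoint ≈198). The scene crop shows the fingertip just short of the eye at (605,232). Closing now.

>>> carry_out(targets=[[0,0,0,0,0,0,-1],[0,0,0,0,0,0,-1],[0,0,0,0,0,0,-1],[0,0,0,0,0,0,-1],[0,0,0,0,0,0,-1],[0,0,0,0,0,0,-1]], squeeze=35)

```text
time: 6.4
tool_pos: [532.8, -284.6, 135.0]
eef_rot: [0.264, 0.839, 0.453, 0.142]
contact_force: [0.2, -0.3, -0.5]
opening: 12.3
grasp_force: 0.0
```

Run:
```python
from h import *
o=get_obs();print(o["opening"],o["grasp_force"],o["contact_force"],o["tool_pos"])
f=snap("wrist","w5")
p,R=pose();L=R.as_matrix()
# where the tab sits: width-direction offset
```

```text
12.250711647458065 0.0 [ 0.19655645 -0.28192916 -0.47154206] [ 532.8029535  -284.57885044  135.0295464 ]
```

Still closing.

>>> carry_out(targets=[[0,0,0,0,0,0,-1],[0,0,0,0,0,0,-1],[0,0,0,0,0,0,-1]])

```text
time: 6.75
tool_pos: [532.8, -284.6, 135.0]
eef_rot: [0.264, 0.839, 0.453, 0.142]
contact_force: [-2.2, 0.9, 2.0]
opening: 7.9
grasp_force: 35.0
```

>>> carry_out(targets=[[0,0,-0.5,0,0,0,-1],[0,0,-1,0,0,0,-1],[0,0,-1,0,0,0,-1],[0,0,-1,0,0,0,-1],[0,0,-1,0,0,0,-1],[0,0,-1,0,0,0,-1],[0,0,-1,0,0,0,-1],[0,0,-1,0,0,0,-1]])

```text
time: 7.55
tool_pos: [460.4, -236.8, 259.0]
eef_rot: [0.264, 0.839, 0.453, 0.142]
contact_force: [-0.7, 0.6, -0.5]
opening: 7.9
grasp_force: 35.0
```

Run:
```python
from h import *
o=get_obs();print(o["opening"],o["grasp_force"],o["contact_force"],o["tool_pos"],o["qpos"].round(2))
# stand frame from images
a=np.radians(-110);sx=np.array([np.cos(a),np.sin(a),0]);
tip=np.array([471.6,90,0]);print("axis est",tip-85*sx)
print("bar width L")
RH=Rm(np.cross(-sx,-Z),-sx,-Z)
# insert approach: eye top edge at 130 mm out along bar
P=tip+60*sx+Z*320;print(P);plan(P,RH)
plan(np.array([400,-120,330]),RH)
print(proj(load("s0"),[501.7,171,170]),proj(load("t0"),[501.7,171,170]))
```

```text
7.861417411757111 34.99701797962189 [-0.6569673   0.55904911 -0.48334083] [ 460.4115922  -236.84466174  258.98026145] [-0.5  -0.66  2.09 -0.06  1.1   0.09]
axis est [500.67171218 169.87387277   0.        ]
bar width L
[451.0787914   33.61844275 320.        ]
25 rows of [ 0.571  0.205 -0.124  0.247  0.314 -0.997]
25 rows of [ 0.264 -0.002 -0.181  0.247  0.314 -0.997]
[[386.10490701 165.62668963]] [[202.30004285 264.535749  ]]
```

>>> carry_out(targets=[[0.57,0.2,-0.13,0.25,0.31,-1,-1],[0.57,0.2,-0.13,0.25,0.31,-1,-1],[0.57,0.2,-0.13,0.25,0.31,-1,-1],[0.57,0.2,-0.13,0.25,0.31,-1,-1],[0.57,0.2,-0.13,0.25,0.31,-1,-1],[0.57,0.2,-0.13,0.25,0.31,-1,-1],[0.57,0.2,-0.13,0.25,0.31,-1,-1],[0.57,0.2,-0.13,0.25,0.31,-1,-1]])

```text
time: 8.35
tool_pos: [506.7, -155.0, 286.5]
eef_rot: [0.194, 0.682, 0.697, 0.103]
contact_force: [-0.4, -0.2, -1.2]
opening: 7.9
grasp_force: 35.0
```

>>> carry_out(targets=[[0.57,0.2,-0.13,0.25,0.31,-1,-1],[0.57,0.2,-0.13,0.25,0.31,-1,-1],[0.57,0.2,-0.13,0.25,0.31,-1,-1],[0.57,0.2,-0.13,0.25,0.31,-1,-1],[0.57,0.2,-0.13,0.25,0.31,-1,-1],[0.57,0.2,-0.13,0.25,0.31,-1,-1],[0.57,0.2,-0.13,0.25,0.31,-1,-1],[0.57,0.2,-0.13,0.25,0.31,-1,-1]])

```text
time: 9.15
tool_pos: [506.0, -58.7, 302.9]
eef_rot: [0.108, 0.464, 0.877, 0.055]
contact_force: [-0.0, 1.0, -2.7]
opening: 7.8
grasp_force: 35.0
```

```bash
cat >> h.py <<'E'
a=np.radians(-110);sx=np.array([np.cos(a),np.sin(a),0]);sy=np.cross(Z,sx)
RH=Rm(np.cross(-sx,-Z),-sx,-Z)
tip=np.array([471.6,90,0.])
E
python3 - <<'E'
from h import *
o=get_obs();print(o["opening"],o["tool_pos"],o["qpos"].round(2))
plan(tip+60*sx+Z*320,RH)
E
```

```text
7.763695592866303 [505.97556936 -58.65785032 302.9477608 ] [-0.19 -0.42  1.8   0.04  1.53 -0.78]
9 rows of [ 0.561  0.212 -0.123  0.236  0.312 -0.989]
```

>>> carry_out(targets=[[0.56,0.21,-0.12,0.24,0.31,-1,-1],[0.56,0.21,-0.12,0.24,0.31,-1,-1],[0.56,0.21,-0.12,0.24,0.31,-1,-1],[0.56,0.21,-0.12,0.24,0.31,-1,-1],[0.56,0.21,-0.12,0.24,0.31,-1,-1],[0.56,0.21,-0.12,0.24,0.31,-1,-1],[0.56,0.21,-0.12,0.24,0.31,-1,-1],[0.56,0.21,-0.12,0.24,0.31,-1,-1]])

```text
time: 9.95
tool_pos: [459.5, 24.7, 317.1]
eef_rot: [0.012, 0.205, 0.979, 0.005]
contact_force: [-0.6, -0.3, -1.1]
opening: 7.8
grasp_force: 35.0
```

>>> carry_out(targets=[[0.56,0.21,-0.12,0.2,0.31,-0.9,-1],[0,0,0,0,0,0,-1]])

```text
time: 10.15
tool_pos: [451.1, 33.3, 319.5]
eef_rot: [0.001, 0.174, 0.985, -0.0]
contact_force: [1.2, -0.6, -1.1]
opening: 7.7
grasp_force: 35.0
```

Run:
```python
from h import *
o=get_obs();print(o["opening"],o["tool_pos"],o["qpos"].round(2),o["contact_force"],o["moment"])
plan(tip+60*sx+Z*320,RH)
s=snap("scene","s6");t=snap("top","t6");w=snap("wrist","w6")
def c(i,x,y,w,h,W,H):return cv2.resize(i[y:y+h,x:x+w],(W,H),interpolation=cv2.INTER_CUBIC)
cv2.imwrite("pics/c6.png",np.hstack([c(s["color"],290,60,150,200,450,600),np.vstack([c(t["color"],170,210,140,120,350,300),c(w["color"],0,0,640,480,350,300)])]))
```

```text
7.650474193170854 [451.10661973  33.31948488 319.46104647] [ 0.02 -0.38  1.73 -0.    1.79 -1.2 ] [ 1.18422467 -0.59426831 -1.08831598] [-0.02162114 -0.00874114 -0.03098035]
1 rows of [ 0.006  0.014 -0.027  0.005  0.031 -0.013]
```

View pics/c6.png

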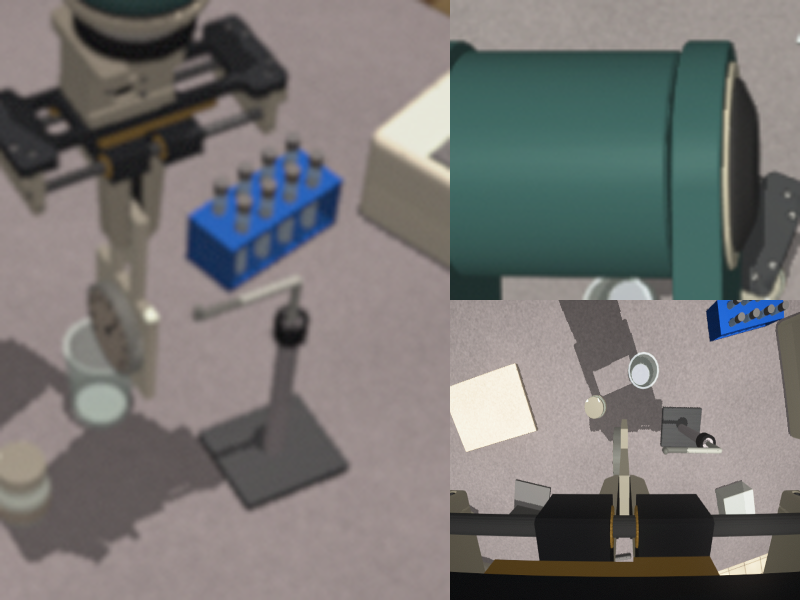

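The view shows the gauge hanging upright in the gripper with its dial facing outward. In crop pixels, the plate's right edge runs from (152,308) to (148,397), and the hook tip is at (196,312). Now I measure the eye relative to the hook.

Run:
```python
from h import *
s=load("s6");w=load("w6");s0=load("s0")
ax=np.array([501.,170.5,0])
for z in(203,207,211): print(z,proj(s0,[ax+[0,0,z],ax+85*sx+[0,0,z],ax+85*sx+[0,0,z+8]]).round(1).tolist(), proj(w,[ax+[0,0,z],ax+85*sx+[0,0,z+8]]).round(1).tolist())
p,R=pose()
for n,q in[("bot",(339.3,192.3)),("shoulder",(340.7,162.7))]:
    q=(q[0]-.3,q[1]-.3);c,v=ray(s,q);o=p-4*sx;X=c+v*((o-c)@sx)/(v@sx);print(n,"lat",(X-p)@sy,"z rel tcp",X[2]-p[2])
im=np.zeros((600,800,3),np.uint8)
def c(i,x,y,w,h,W,H):return cv2.resize(i[y:y+h,x:x+w],(W,H),interpolation=cv2.INTER_CUBIC)
im[:,:400]=c(s["color"],312,125,60,90,400,600);im[:300,400:]=c(w["color"],370,200,160,120,400,300);im[300:,400:]=c(s0["color"],345,140,60,45,400,300)
cv2.imwrite("pics/c7.png",im)
```

```text
203 [[387.1, 155.6], [354.5, 168.1], [354.7, 165.6]] [[488.6, 238.1], [392.6, 240.8]]
207 [[387.3, 154.3], [354.6, 166.8], [354.8, 164.4]] [[490.8, 239.3], [393.6, 242.0]]
211 [[387.5, 153.1], [354.7, 165.6], [354.9, 163.1]] [[493.1, 240.5], [394.7, 243.3]]
bot lat 33.87775417226827 z rel tcp -131.07794474866876
shoulder lat 34.009780480117556 z rel tcp -37.23435145683834
```

View pics/c7.png

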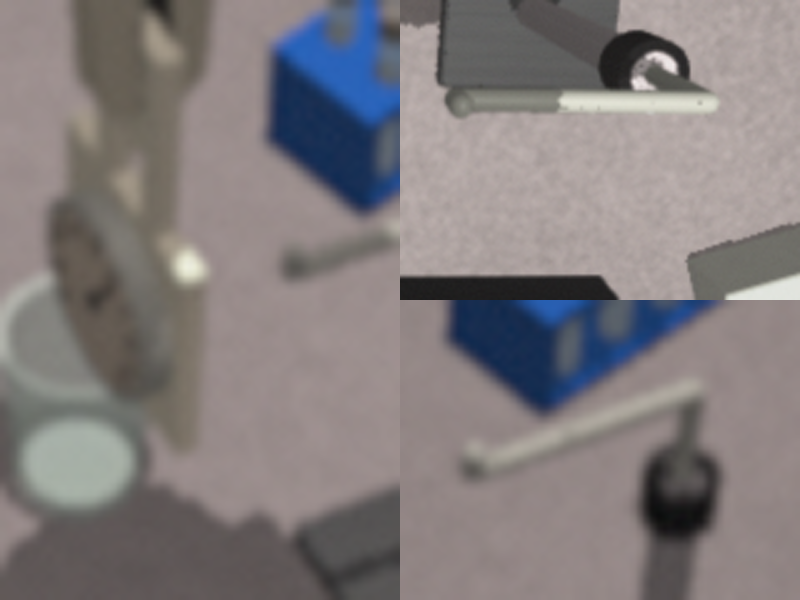

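Run:
```python
from h import *
s=load("s6");p,R=pose()
C=lambda x,y:(312+x/6.667-.42,125+y/6.667-.42)
for n,q,off in[("bot back",C(194,447),-4),("shoulder back",C(208,268),-4),("bot front",C(165,432),4),("dial rim left top",C(75,198),14)]:
    c,v=ray(s,q);o=p+off*sx;X=c+v*((o-c)@sx)/(v@sx);print(n,"lat",(X-p)@sy,"z rel tcp",X[2]-p[2])
print("pred (tcp=123.2)")
P=[p+x*sx+y*sy+Z*(z-123.2) for x,y,z in[(-4,40,0),(-4,40,84),(4,40,0),(14,0,41),(14,35,41),(14,-35,41),(14,0,76),(14,0,6)]]
print(((proj(s,P)-[312,125]+.42)*6.667).round(0).tolist())
# bar z from scene with axis xy: lines
s0=load("s0");S=lambda x,y:(345+(x-400)/6.667-.42,140+(y-300)/6.667-.42)
ax=np.array([501,170.5,0])
for n,q,o in[("root centre (bar mid)",S(700,388),-3),("bar mid half",S(590,423),None),("tip top",S(474,441),85),("bar under tip",S(480,480),85)]:
    c,v=ray(s0,q);X=c+v*((ax-c)@sy)/(v@sy);print(n,"along",(X-ax)@sx,"z",X[2])
```

```text
bot back lat 41.08103404021471 z rel tcp -122.31416720277105
shoulder back lat 44.16567737410506 z rel tcp -34.680012065527194
bot front lat 35.54779108247131 z rel tcp -116.36640025072734
dial rim left top lat -10.255290836407337 z rel tcp -45.809513038085015
pred (tcp=123.2)
[[192.0, 447.0], [201.0, 269.0], [171.0, 455.0], [89.0, 298.0], [139.0, 371.0], [40.0, 228.0], [90.0, 222.0], [88.0, 371.0]]
root centre (bar mid) along -5.695497469877335 z 209.31370367841146
bar mid half along 37.92469426923325 z 212.87139250283417
tip top along 83.47486800948369 z 225.79917657992576
bar under tip along 79.90165294511561 z 205.36821839540914
```

>>> carry_out(targets=[[0,0,0.98,0,0,0,-1],[0,0,0.98,0,0,0,-1],[0,0,0.98,0,0,0,-1],[0,0,0.97,0,0,0,-1],[0,0,0,0,0,0,-1],[0,0.6,0,0,0,0,-1],[0,0.6,0,0,0,0,-1],[0,0,0,0,0,0,-1]])

```text
time: 11.1
tool_pos: [460.8, 56.5, 241.5]
eef_rot: [0.002, 0.175, 0.985, 0.0]
contact_force: [0.4, -0.1, -1.4]
opening: 7.7
grasp_force: 35.0
```

Run:
```python
from h import *
s=snap("scene","s8");p,R=pose();w=snap("wrist","w8")
ax=np.array([501,170.5,0]);print(p,(p-ax)@sx,(p-ax)@sy,get_obs()["time"])
plan(ax+62*sx+Z*241,RH)
im=np.zeros((600,800,3),np.uint8)
def c(i,x,y,w,h,W,H):return cv2.resize(i[y:y+h,x:x+w],(W,H),interpolation=cv2.INTER_CUBIC)
im[:,:450]=c(s["color"],310,120,75,100,450,600);im[:262,450:]=c(w["color"],220,180,280,210,350,262)
cv2.imwrite("pics/c8.png",im)
```

```text
[460.56153998  55.99936709 241.25300214] 121.42616771757764 1.1618004013426462 11.2
3 rows of [ 0.02   0.997  0.002  0.002  0.012 -0.01 ]
```

View pics/c8.png

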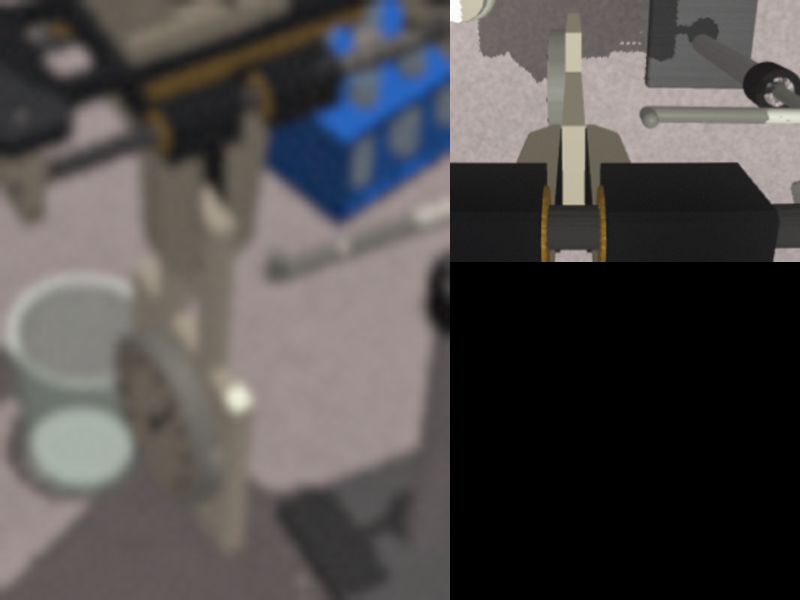

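Scene: the eye sits level with the tip (the eye region at crop (190,325) will move along the bar line from (275,265)). Wrist: the bar is at crop y≈116, and the shoulder's outer edge is at y≈33. A numerical check of lateral alignment is next.

Run:
```python
from h import *
w=load("w8");p,R=pose();C=lambda x,y:(220+(x-450)/1.25-.4,180+y/1.25-.4)
for n,q,z in[("shoulder outer",C(573,33),p[2]-39.2),("tab end near side",C(573,126),p[2]+34.8),("bar",C(700,116),215),("bar2",C(780,116),215)]:
    X=onz(w,q,z);print(n,"lat",(X-p)@sy,"along",(X-p)@sx)
g=cv2.cvtColor(w["color"],6);print(g[262:285,420],g[262:285,480])
```

```text
shoulder outer lat -41.04686987450889 along 0.10827268476930399
tab end near side lat -22.124849236562294 along 0.02240290405429698
bar lat -3.07596759174035 along -60.83706468233943
bar2 lat -2.9346096228598717 along -99.88560455266301
[172 169 166 137 104 112 121 126 130 138 144 141 135 131 127 121 144 168
 176 176 177 177 175] [142 162 162 115  93 127 161 181 198 210 219 225 225 220 218 209 190 176
 170 168 171 170 170]
```

>>> carry_out(targets=[[0.03,0.5,0,0,0,0,-1],[0.03,0.5,0,0,0,0,-1],[0.02,0.5,0,0,0,0,-1],[0,0.5,0,0,0,0,-1]])

```text
time: 11.6
tool_pos: [472.6, 94.2, 240.6]
eef_rot: [0.001, 0.175, 0.985, -0.0]
contact_force: [0.1, 0.4, -1.0]
opening: 8.1
grasp_force: 35.0
```

>>> carry_out(targets=[[0,0.5,0,0,0,0,-1],[0,0.4,0,0,0,0,-1],[0,0,0,0,0,0,-1]])

```text
time: 11.9
tool_pos: [478.8, 111.0, 240.4]
eef_rot: [0.001, 0.175, 0.985, -0.0]
contact_force: [0.4, 0.4, -0.6]
opening: 7.8
grasp_force: 35.0
```

>>> carry_out(targets=[[0,0,0.2,0,0,0,-1],[0,0,0.2,0,0,0,-1],[0,0,0,0,0,0,-1]])

```text
time: 12.2
tool_pos: [478.6, 109.9, 232.4]
eef_rot: [0.001, 0.175, 0.984, 0.0]
contact_force: [-0.0, 1.1, -0.9]
opening: 7.8
grasp_force: 35.0
```

>>> carry_out(targets=[[0,0,0.1,0,0,0,-1],[0,0,0,0,0,0,-1]])

```text
time: 12.4
tool_pos: [478.7, 109.9, 232.0]
eef_rot: [0.002, 0.175, 0.985, 0.0]
contact_force: [-3.1, -0.2, 11.0]
opening: 7.8
grasp_force: 35.0
```

>>> carry_out(targets=[[0,0,0.1,0,0,0,-1],[0,0,0,0,0,0,-1]])

```text
time: 12.6
tool_pos: [478.9, 109.9, 231.6]
eef_rot: [0.003, 0.175, 0.985, 0.0]
contact_force: [-8.9, -0.6, 25.9]
opening: 7.7
grasp_force: 35.0
```

>>> carry_out(targets=[[0,0,0.05,0,0,0,-1],[0,0,0,0,0,0,-1]])

```text
time: 12.8
tool_pos: [479.0, 109.9, 231.4]
eef_rot: [0.003, 0.175, 0.984, 0.001]
contact_force: [-10.0, -3.1, 32.1]
opening: 7.7
grasp_force: 35.0
```

>>> carry_out(targets=[[0,0,-0.2,0,0,0,-1],[0,0,0,0,0,0,-1],[0,0,0,0,0,0,-1]])

```text
time: 13.1
tool_pos: [478.8, 109.9, 232.0]
eef_rot: [0.001, 0.175, 0.985, 0.0]
contact_force: [-1.0, -0.6, 8.8]
opening: 8.3
grasp_force: 35.0
```

Run:
```python
from h import *
w=snap("wrist","w9");s=snap("scene","s9");p,R=pose();print(p,get_obs()["contact_force"],get_obs()["moment"])
g=cv2.cvtColor(w["color"],6)
# bar left/right of plate: bright columns; print row centres of bar at columns
q=proj(w,[p+[0,0,218-p[2]]+k*sx-1.5*sy for k in(25,20,15,10,-15,-30,-50)]);print(q.round(0).tolist())
for x,y in q.round().astype(int): print(x,y,g[y-14:y+15:2,x].tolist())
```

```text
[478.78965112 109.91583105 232.02821479] [-1.35905891 -1.3950624   9.04638518] [-0.16131025  0.22623452 -0.00343045]
[[275.0, 283.0], [284.0, 283.0], [292.0, 283.0], [301.0, 283.0], [346.0, 283.0], [372.0, 283.0], [407.0, 283.0]]
275 283 [206, 202, 208, 211, 207, 211, 201, 181, 183, 203, 206, 202, 207, 209, 209]
284 283 [209, 207, 126, 117, 119, 136, 155, 165, 160, 133, 132, 131, 131, 132, 129]
292 283 [210, 207, 134, 151, 167, 184, 177, 144, 133, 131, 132, 131, 130, 130, 130]
301 283 [172, 169, 133, 150, 166, 172, 133, 131, 131, 132, 130, 130, 131, 131, 132]
346 283 [206, 209, 163, 144, 160, 178, 186, 154, 130, 131, 131, 130, 130, 130, 130]
372 283 [205, 204, 174, 138, 158, 172, 184, 167, 160, 189, 208, 214, 215, 209, 211]
407 283 [46, 48, 73, 135, 155, 170, 182, 169, 160, 182, 205, 210, 218, 214, 209]
```

The bar shows on both sides of the plate, with the tip outside, so the eye is on the hook. Now ease off and release gently.

>>> carry_out(targets=[[0,0,-0.05,0,0,0,-1],[0,0,0,0,0,0,-1]], squeeze=5)

```text
time: 13.4
tool_pos: [478.6, 109.9, 232.2]
eef_rot: [0.001, 0.175, 0.985, -0.0]
contact_force: [0.5, -0.5, 2.4]
opening: 7.7
grasp_force: 5.0
```

>>> carry_out(targets=[[0,0,0,0,0,0,-0.75],[0,0,0,0,0,0,-0.65],[0,0,0,0,0,0,-0.5],[0,0,0,0,0,0,-0.4],[0,0,0,0,0,0,-0.3],[0,0,0,0,0,0,-0.2]])

```text
time: 14.0
tool_pos: [478.6, 110.1, 232.6]
eef_rot: [0.001, 0.175, 0.985, -0.0]
contact_force: [-0.4, -0.5, -0.0]
opening: 35.1
grasp_force: 0.0
```

Run:
```python
from h import *
w=snap("wrist","w10");s=snap("scene","s10");o=get_obs();print(o["tool_pos"],o["opening"],o["contact_force"])
a=load("s9")["color"].astype(int);D=abs(a-s["color"]).max(2)>40;ys,xs=np.where(D);print(D.sum(),xs.min(),xs.max(),ys.min(),ys.max())
```

```text
[478.59942816 110.13587417 232.5628063 ] 36.617072643738815 [-0.19527257  0.63159593  0.88435477]
557 342 395 30 160
```

Now withdraw straight up.

>>> carry_out(targets=[[0,0,-0.4,0,0,0,-0.2],[0,0,-0.8,0,0,0,-0.2],[0,0,-1,0,0,0,-0.2],[0,0,-1,0,0,0,-0.2],[0,0,-1,0,0,0,-0.2],[0,0,-1,0,0,0,-0.2],[0,0,-1,0,0,0,-0.2],[0,0,0,0,0,0,-0.2]])

```text
time: 14.9
tool_pos: [478.7, 110.2, 360.6]
eef_rot: [0.003, 0.175, 0.985, 0.001]
contact_force: [-0.3, -1.0, -0.3]
opening: 37.0
grasp_force: 0.0
```

>>> carry_out(targets=[[0,0,0,0,0,0,-0.2],[0,0,0,0,0,0,-0.2],[0,0,0,0,0,0,-0.2],[0,0,0,0,0,0,-0.2],[0,0,0,0,0,0,-0.2],[0,0,0,0,0,0,-0.2],[0,0,0,0,0,0,-0.2],[0,0,0,0,0,0,-0.2]])

```text
time: 15.7
tool_pos: [478.4, 110.2, 356.6]
eef_rot: [0.001, 0.175, 0.985, -0.0]
contact_force: [-0.4, 0.8, -0.1]
opening: 36.9
grasp_force: 0.0
```

Run:
```python
from h import *
b=snap("scene","s11");w=snap("wrist","w11")
def m(f,n=""):
    h=cv2.cvtColor(f["color"],cv2.COLOR_BGR2HSV)[95:240,300:420];g=cv2.cvtColor(f["color"],6)[95:240,300:420]
    return g.astype(int)
a=load("s10");d_=abs(m(a)-m(b))>25
n,l,st,ce=cv2.connectedComponentsWithStats(d_.astype(np.uint8));print([(s+[300,95,0,0,0]).tolist() for s in st[1:] if s[4]>8])
# predicted hanging gauge corners; check edge brightness profile near them
ax=np.array([501,170.5,0]);c0=ax+64*sx-1.5*sy
P=[c0+x*sx+y*sy+Z*(z+218-110) for x,y,z in[(-4,40,0),(-4,40,84),(-4,20,158),(4,-20,158),(4,-40,0)]]
print(proj(b,P).round(1).tolist())
for f in(a,b):
    g=cv2.cvtColor(f["color"],6)
    for y in(150,160,170,180,190): print(y,g[y,330:372].tolist())
```

```text
[[335, 95, 10, 8, 52], [320, 95, 97, 61, 2715], [354, 101, 9, 9, 28], [379, 135, 4, 8, 16], [350, 141, 9, 21, 118], [368, 176, 4, 5, 13], [343, 181, 10, 5, 16], [336, 185, 7, 4, 10], [373, 190, 7, 4, 20], [322, 191, 24, 24, 86], [307, 198, 14, 13, 38], [367, 214, 10, 5, 12], [328, 230, 33, 7, 88]]
[[369.7, 203.1], [372.4, 179.1], [370.5, 149.6], [358.1, 139.0], [350.3, 181.4]]
150 [147, 147, 148, 147, 145, 145, 140, 130, 115, 109, 116, 129, 139, 144, 145, 146, 148, 150, 146, 138, 117, 96, 90, 93, 94, 96, 97, 95, 96, 95, 97, 103, 105, 104, 108, 121, 136, 148, 152, 141, 110, 67]
160 [146, 146, 144, 143, 145, 147, 147, 146, 145, 143, 143, 143, 145, 146, 145, 146, 145, 145, 144, 146, 145, 143, 138, 122, 105, 99, 98, 97, 95, 95, 104, 106, 107, 105, 106, 105, 106, 109, 110, 110, 110, 109]
170 [133, 142, 158, 170, 169, 155, 144, 143, 144, 144, 143, 143, 143, 143, 143, 143, 142, 143, 145, 143, 136, 121, 103, 93, 92, 100, 105, 108, 110, 109, 109, 117, 131, 140, 131, 113, 107, 110, 112, 126, 142, 148]
180 [109, 115, 123, 126, 119, 104, 89, 91, 105, 118, 122, 129, 137, 141, 143, 145, 144, 142, 
[... 635 characters left out ...]
29, 127, 136, 143, 137, 118, 107, 105, 105, 104, 104, 103, 103, 104, 106, 110, 109, 107, 107]
170 [130, 140, 157, 168, 167, 151, 142, 142, 141, 142, 141, 141, 141, 141, 141, 141, 141, 142, 143, 140, 134, 118, 101, 92, 91, 97, 103, 106, 108, 107, 108, 114, 129, 137, 129, 110, 105, 107, 111, 123, 139, 146]
180 [108, 113, 121, 124, 117, 103, 88, 82, 85, 87, 91, 105, 115, 120, 126, 134, 137, 140, 142, 142, 131, 110, 92, 89, 91, 91, 91, 93, 87, 83, 85, 98, 109, 113, 112, 111, 105, 109, 130, 173, 211, 225]
190 [131, 110, 100, 109, 127, 140, 143, 139, 140, 139, 140, 139, 138, 130, 112, 96, 87, 85, 85, 87, 87, 86, 85, 84, 86, 88, 88, 90, 90, 91, 90, 85, 79, 82, 94, 108, 116, 111, 105, 106, 111, 116]
```

The gauge kept its place after release: the profiles on the dial and plate rows match before and after withdrawal. Handing in.

Run:
```python
from h import *
a=load("s11")["color"].astype(int);b=snap("scene","s12")["color"]
print((abs(a-b).max(2)[120:230,320:400]>20).sum());print(close_job())
```

```text
0
the job is handed in; nothing more can be done
None
```

The thermometer hangs by its eye on the hook, dial outward and behind the upturned tip. It was still in the last two frames, with the gripper clear, when I handed the job in at about 16 s; no verdict was returned.

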